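Find a loaded beam's balance point and set it level on the balancing stand

TASK

The beam on the two-fork rest hides a weight somewhere inside. Lift it at trial points, just clear of the rest and never letting it tip steeply, until you have found where it balances, then carry it across and lower it gently into the single fork of the balancing stand so that it stays there level by itself, without pressing it down. Do not disturb the marker pen and the calliper.

Things in the scene. Friction and masses are not known exactly. Their poses are not given: they have to be found in the camera images.
- beam: plain aluminium bar with black end caps, tick marks every 20 mm on top; 20 wide (own x) x 340 long (own y) x 34 mm high (own z); origin at the centre of its underside. Mass 0.6 to 0.8 kg; a weight fixed inside puts the balance point up to 105 mm from the middle, to either end. Grip it across its width from above, anywhere between the rest's forks; a weak grip off balance lets it tip
- rest: fixed grey base plate 50 x 310 x 9 mm with two dark forks at own y = +135 and -135 mm, each 40 mm across and 20 mm long; the beam lies in both, along own y, within 10 mm of the middle. Origin at the centre of the underside; fork seats 45 mm above it, slot 25 mm wide, a little wider at the mouth, cheeks 10 mm above the seat
- stand: fixed balancing stand: grey base plate 85 x 85 x 10 mm with one bright fork in its middle, 40 mm wide across (own x), 18 mm long along the beam (own y), so the balance point must come within 8 mm of its centre; origin at the centre of its underside. The beam is to lie along own y, either way round
- seat (a point): centre of the flat seat of the stand's fork, 75 mm above the stand's underside; slot 25 mm wide at the bottom, slightly wider at the mouth, the cheeks reach 10 mm above the seat. Same axes as the stand; z up
- marker: loose marker pen, 129 mm long, a bystander; origin under its middle
- calliper: loose calliper, 205 mm long, a bystander; origin under its middle
Mind the look-alikes: they are no part of the job. There is more than one size of the stand; the one meant has the size given above.

How it is judged (in metres and radians):
On the way:
1. the beam is lifted clear of both forks of the rest (at least 3 mm), level within about 3 degrees, held by the fingers for half a second (contact force between beam and rest below 0.05 N and contact force between beam and the fingers above 1 N and z of beam in the frame of rest above 0.048 m and horizontal distance between beam and rest below 0.04 m and angle between beam's own y axis and vertical between 1.52 and 1.622 rad), for 0.5 s.
At the end, for the whole second after the job is handed in: The beam rests in the stand's fork alone, bottomed on its seat (within 4 mm), along the fork (within 0.2 rad), level within 2.3 degrees along and 3.4 degrees across, at rest and released (contact force between beam and stand above 3 N and contact force between beam and rest below 0.05 N and z of beam in the frame of seat between -0.004 and 0.004 m and x of beam in the frame of seat between -0.02 and 0.02 m and angle between the y axis of beam and the y axis of seat, either way round below 0.2 rad and angle between beam's own y axis and vertical between 1.53 and 1.612 rad and angle between beam's own z axis and vertical below 0.06 rad and linear speed of beam below 0.01 m/s and angular speed of beam below 0.05 rad/s and contact force between beam and the fingers below 0.05 N); the robot touches nothing.
It fails at once if the beam tips more than 11 degrees (angle between beam's own y axis and vertical below 1.37 rad or angle between beam's own y axis and vertical above 1.77 rad or angle between beam's own z axis and vertical above 0.5 rad).
It fails at once if the beam is pressed or dropped on the stand with more than 25 N (contact force between beam and stand above 25 N).
It fails at once if marker pen or calliper moved more than 15 mm (distance of any of marker, calliper from where it was at the start of the episode above 0.015 m).
It also fails if it takes over 61 s, if anything falls off the work surface, if the arm or the gripper's body presses on something with over 40 N, if the wrist force passes 120 N, or if a joint passes its speed limit or range.

ROBOT

A 6-joint arm with a two-finger parallel gripper is mounted at the origin on a cart in front of the work surface, level with it; the furniture and walls round the work are solid. World frame = base frame: x ahead of the robot, y to its left, z up, the work surface at z = 0. Lengths are in mm, angles in rad, forces in N, time in s.
With the tool pointing down it reaches from about 275 to 750 mm from the base axis. Payload 10.2 kg.
Tool frame: the origin (TCP) lies where the fingers leave the gripper's body, on its centre line; the fingertips stand 73 mm ahead of it and the grasp point (between the pads) lies 54 mm ahead of it; z points along the fingers, y is the line along which they close (so a half turn about z gives the same grasp; the last joint's range is limited). The gripper opens to 85 mm and grips with 20 to 120 N. Pads are 22 mm wide; open, the fingers measure 114 mm over their backs; the gripper's body (76 mm by 85 mm) begins 54 mm behind the grasp point. The pads swing forward as they close: fully open they stand 13 mm farther back than shut.
Start: joints at [1.063, 0.313, 1.498, -0, 1.331, -0.223], TCP at [147.52, 503.855, 303.894] pointing down, gripper open.
Joint ranges: [-2.94, 2.94], [-0.97, 2.17], [0.19, 2.56], [-1.23, 4.37], [0.02, 3.11], [-2.88, 2.88]. Speed limits (rad/s): [2.39, 2.39, 3.01, 3.14, 3.14, 3.14].

INTERFACE

Orientations are given as a unit quaternion [w, x, y, z].
In Python, from rig import ctrl gives the robot as it stands.
- The arm moves only by the shell command python3 -m creep 'ROWS' [OPENING] [FORCE]. ROWS is JSON, a list that holds one entry, the list of rows, each a list of 6 numbers: the shift along the world's x, y, z in units of 25 mm (1.0 is 25 mm), then the turn, a rotation vector about the world's x, y, z in units of 5 degrees (1.0 is 5 degrees). In form: [[[x, y, z, ax, ay, az], ...]]. A call has 1 to 20 rows; each row is the pose to reach, as a shift and turn from the pose commanded when the call began; what a row does not reach only later rows make up. A row lasts 1/12 s, in which the tool goes at most 41.7 mm and 7.16 degrees, less where a joint would pass 70% of its speed; a pose out of reach is approached as far as the arm can. A call with a gripper value outside its range is refused whole. OPENING is the finger opening in mm, from 0 to 85.4, set as the call begins (- or left out, the last holds). The fingers move at their own pace and stop on an object; FORCE is the grip in N (left out, the last holds). Time passes only in rows, so rows that repeat a pose let the fingers close. It gives the time, the measured TCP pose, the force, the opening and the grip force at its end, in the units of the state.
- ctrl.sense(): the state, without advancing time (a new reading comes with each control period).
- ctrl.capture(name): name is "side" or "top"; returns a dict with "image" (420x560x3 uint8, red, green, blue), "fx", "fy", "cx", "cy" (pixels), "R" (3x3) and "t" (3): a world point X has camera coordinates R X + t. Camera axes: x right, y down, z forward; pixel columns grow to the right and rows downward; lengths in mm; the calibration is good to about 2 mm. A picture is of the moment at which its call begins. There is no depth.
- ctrl.finish_job(): hands the job in; it is judged then, once.
The state is a dict: "time_s": time; "joints": joint angles; "dq": joint speeds; "tau": joint torques, N m; "eef_pos": TCP position; "ee_rot": TCP orientation; "force": force on the tool from outside, world axes, zero at the start; "wrist_torque": the same for the moment, N m; "grip_width": opening from 0.0 (shut) to 1.0 (fully open); "grip_force": force on a finger pad.
Only numpy, scipy, OpenCV 4.12 (cv2) and the standard library are available. Lean on these libraries where they do the work, as an engineer would, in place of code of your own. Each camera call takes 0.05 s, during which the arm holds its last target. There are 200 camera calls.

## Working session

There is one attempt and no reset: what is moved stays moved. The work goes in short steps, Python scripts to look and compute and a shell command to move; the robot and the scene stay as the last step left them, time stands still between calls to the robot, and variables do not carry over. Pictures are saved under pics/ and viewed, at most 10 in all, crops included, and the job is handed in when it is done.

```bash
ls; mkdir -p pics; python3 - <<'E'
from rig import ctrl
import cv2,pickle
d={}
for n in("top","side"):
    c=ctrl.capture(n);d[n]=c;cv2.imwrite(f"pics/{n}0.png",c["image"][:,:,::-1]);print(n,c["fx"],c["cx"],c["cy"],c["R"],c["t"])
pickle.dump(d,open("c0.pkl","wb"));print(ctrl.sense())
E
```

```text
pics
top 445.8925648798346 281.04623320665166 210.59430054632182 [[-1.39478441e-02 -9.99902586e-01 -5.24974633e-04]
 [-9.90992391e-01  1.38934850e-02 -1.33195543e-01]
 [ 1.33189861e-01 -1.33754479e-03 -9.91089639e-01]] [  -8.69973321  546.04590516 1034.31968913]
side 471.5540120344133 286.6028186404775 222.91441800718033 [[-0.96051078 -0.27776984 -0.01621606]
 [-0.13993085  0.53260255 -0.83471784]
 [ 0.24049615 -0.79948636 -0.55043906]] [537.16088197 142.49037814 818.98727329]
{'time_s': 0.1, 'joints': array([ 1.06256855e+00,  3.13395451e-01,  1.49831105e+00, -1.87391498e-06,
        1.33100285e+00, -2.23412367e-01]), 'dq': array([-0.00214574,  0.00040242, -0.00056575, -0.0006275 ,  0.00043771,
       -0.00094927]), 'tau': array([ 2.54183877e-03, -4.12901652e+01, -2.60141033e+01, -1.01943131e-04,
        3.08480143e-03, -2.25271782e-05]), 'eef_pos': array([147.46673423, 503.72549362, 303.4103827 ]), 'ee_rot': array([-1.98881129e-04,  1.41926615e-01,  9.89877025e-01, -5.21731589e-04]), 'force': array([0.2005148 , 0.33480043, 0.20223493]), 'wrist_torque': array([-0.02809137, -0.07471739, -0.02927362]), 'grip_force': 0.0, 'grip_width': 0.9971614953157948}
```

View pics/top0.png

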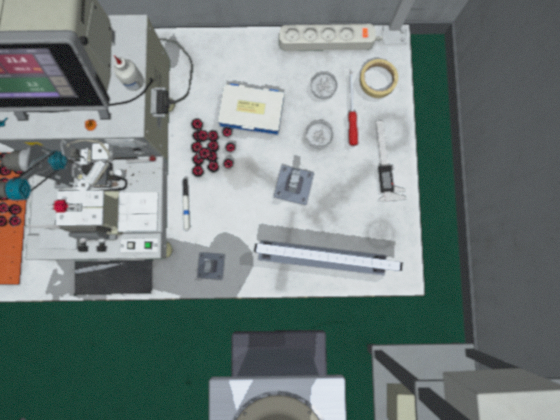

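View pics/side0.png

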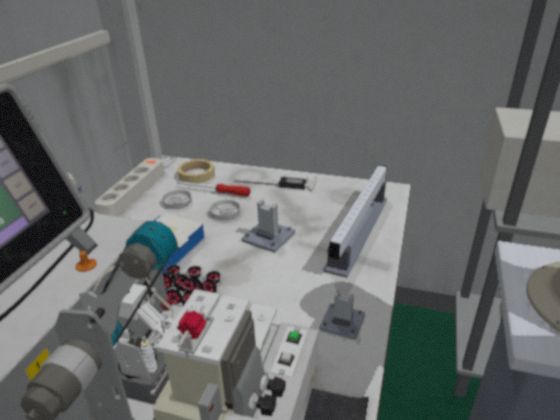

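The top view shows the beam from (256,247) to (401,267), the marker at (186,203) and the calliper at (386,165). Two stands could be the one meant: A at (293,183) with the larger plate, and B at (210,265) with the smaller plate. I'll measure both plates (the right one is 85 mm) and confirm in a crop.

```bash
cat > h.py <<'E'
import numpy as np,cv2,pickle
def ray(c,u,v,z):
    R=np.array(c["R"]);t=np.array(c["t"]);d=R.T@[(u-c["cx"])/c["fx"],(v-c["cy"])/c["fy"],1];o=-R.T@t
    return o+d*(z-o[2])/d[2]
def proj(c,X):
    p=np.array(c["R"])@X+c["t"];return c["fx"]*p[0]/p[2]+c["cx"],c["fy"]*p[1]/p[2]+c["cy"]
def two(c1,p1,c2,p2):
    A=[];b=[]
    for c,(u,v) in((c1,p1),(c2,p2)):
        R=np.array(c["R"]);t=np.array(c["t"]);m=R.T@[(u-c["cx"])/c["fx"],(v-c["cy"])/c["fy"],1];m/=np.linalg.norm(m)
        P=np.eye(3)-np.outer(m,m);A.append(P);b.append(P@(-R.T@t))
    return np.linalg.solve(A[0]+A[1],b[0]+b[1])
E
python3 - <<'E'
from h import *
d=pickle.load(open("c0.pkl","rb"));c=d["top"];im=c["image"]
# stands: plate corners by bluish-grey mask vs table
for n,(x0,x1,y0,y1) in {"A":(268,320,158,208),"B":(190,230,246,284)}.items():
    s=im[y0:y1,x0:x1].astype(int);g=s.mean(2)
    m=((s[:,:,2]-s[:,:,0]>4)&(g<170)).astype(np.uint8)
    k=cv2.morphologyEx(m,cv2.MORPH_OPEN,np.ones((3,3)))
    cs=max(cv2.findContours(k,0,2)[0],key=cv2.contourArea)+[[x0,y0]]
    q=cv2.boxPoints(cv2.minAreaRect(cs.astype(np.float32)));print(n,q.tolist())
    W=np.array([ray(c,u,v,10) for u,v in q]);print(W.round(1).tolist(),np.linalg.norm(np.diff(W,axis=0),axis=1),W.mean(0))
a=cv2.resize(im[155:212,180:330],None,fx=5,fy=5,interpolation=2)
b=cv2.resize(im[235:282,180:240],None,fx=5,fy=5,interpolation=2)
b2=cv2.resize(im[232:280,245:415],None,fx=4.4,fy=4.4,interpolation=2)
cv2.imwrite("pics/a.png",a[:,:,::-1])
o=np.zeros((600,800,3),np.uint8);aa=cv2.resize(im[155:212,262:326],None,fx=6,fy=6,interpolation=2);bb=cv2.resize(im[238:288,182:240],None,fx=6,fy=6,interpolation=2)
o[:342,:384]=aa;o[:300,400:748]=bb;b2=b2[:,:800];o[350:350+b2.shape[0],:b2.shape[1]]=b2
cv2.imwrite("pics/crop.png",o[:,:,::-1])
s=d["side"]["image"];o=np.zeros((600,800,3),np.uint8)
o[:360,:360]=cv2.resize(s[190:262,230:302],None,fx=5,fy=5,interpolation=2);o[:400,380:800]=cv2.resize(s[160:280,310:436],(420,400),interpolation=2)
cv2.imwrite("pics/crop2.png",o[:,:,::-1])
E
```

```text
A [[271.29412841796875, 196.8235321044922], [281.941162109375, 154.2353057861328], [316.29412841796875, 162.8235321044922], [305.6470947265625, 205.41175842285156]]
[[584.1, 7.3, 10.0], [691.8, -20.6, 10.0], [668.6, -106.1, 10.0], [561.5, -77.2, 10.0]] [111.21753496  88.57184263 110.9166606 ] [626.48739892 -49.15177907  10.        ]
B [[190.0, 246.0], [229.0, 246.0], [229.0, 283.0], [190.0, 283.0]]
[[465.5, 206.6, 10.0], [464.2, 111.6, 10.0], [375.2, 111.5, 10.0], [376.5, 205.4, 10.0]] [95.00479704 89.00200226 93.9677695 ] [420.36446559 158.77073226  10.        ]
```

View pics/crop.png

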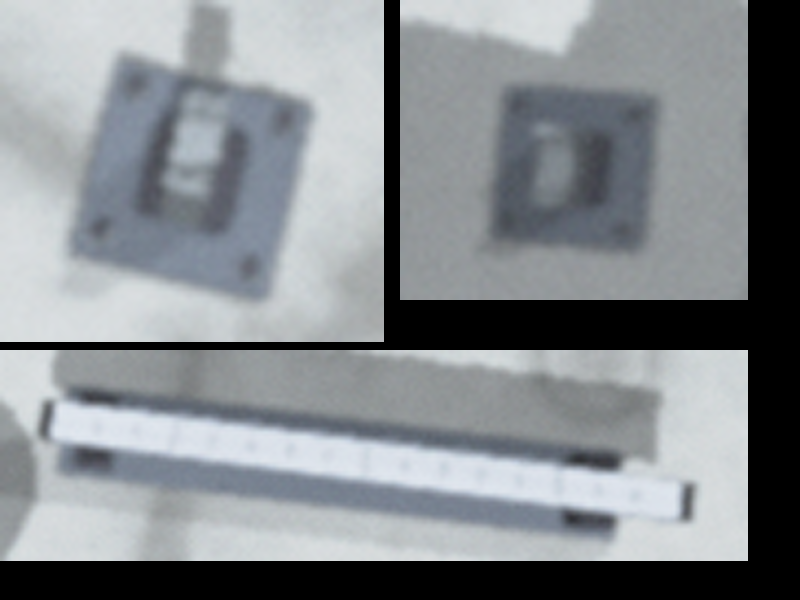

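View pics/crop2.png

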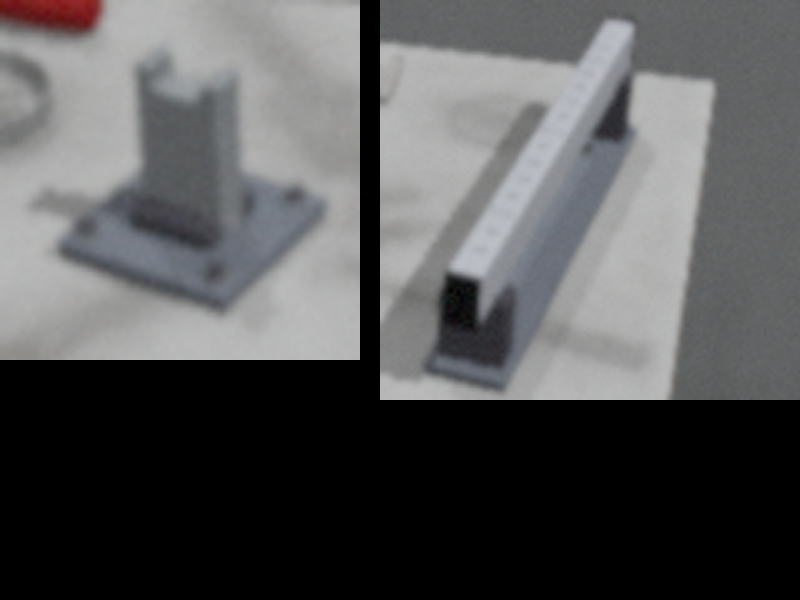

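Crop 1: A's plate has corners at crop px (122,52), (312,103), (265,300), (72,257), about 33 px a side. B's side is only about 26 px. So A should be the 85 mm stand and B the look-alike. Crop 2: A's bright fork has its two cheeks along the world x direction and the slot along world y, and the beam sits in both forks of the rest. Next I compute the poses.

```bash
python3 - <<'E'
from h import *
d=pickle.load(open("c0.pkl","rb"));c=d["top"];s=d["side"]
A=np.array([[122,52],[312,103],[265,300],[72,257]])/6+[262,155]
B=np.array([[103,85],[258,97],[243,250],[93,240]])/6+[182,238]
for n,q in(("A",A),("B",B)):
    W=np.array([ray(c,u-.4,v-.4,10) for u,v in q]);L=np.linalg.norm(W-np.roll(W,-1,0),axis=1)
    e=(W[0]-W[1])+(W[3]-W[2]);f=(W[0]-W[3])+(W[1]-W[2])
    print(n,L.round(1),W.mean(0).round(1),"ydir deg",np.degrees(np.arctan2(e[1],e[0])),"xdir",np.degrees(np.arctan2(f[1],f[0])))
# stand A plate in side view (crop scale 5, offset 230,190)
q=np.array([[60,248],[222,308],[325,208],[140,180]])/5+[230,190]
W=np.array([ray(s,u-.4,v-.4,10) for u,v in q]);print("A side",W.round(1).tolist(),W.mean(0))
l=np.array([46,70])/4.4+[245,232];r=np.array([689,152])/4.4+[245,232]
P=[ray(c,*l,79),ray(c,*r,79)];print("beam",P,np.linalg.norm(P[0]-P[1]),(P[0]+P[1])/2,np.degrees(np.arctan2(*(P[0]-P[1])[1::-1])))
# beam ends in side view: far top end centre (622,25), near top (470,268)
k=np.array([[622,25],[470,270]],float)-[380,0];k=k*[126/420,120/400]+[310,160]
print("beam side",[ray(s,*p,79).round(1) for p in k])
for X in((625,-50,75),(625,-50,85)): print(proj(c,X),proj(s,X))
E
```

```text
A [81.8 85.1 81.4 88.9] [615.1 -48.8  10. ] ydir deg 75.15341044823462 xdir -14.345078984134464
B [63.1 61.5 60.5 62.2] [417.6 156.   10. ] ydir deg 85.109287094944 xdir -4.273982031452577
A side [[661.0, -14.4, 10.0], [583.1, 8.0, 10.0], [561.9, -71.1, 10.0], [645.4, -71.3, 10.0]] [612.84501891 -37.19301938  10.        ]
beam [array([455.1506043 ,  43.26093966,  79.        ]), array([ 408.36800698, -287.72918769,   79.        ])] 334.279936302469 [ 431.75930564 -122.23412402   79.        ] 81.9550262128783
beam side [array([ 406.2, -278.8,   79. ]), array([452.2,  36.6,  79. ])]
(np.float64(294.9528273852475), np.float64(174.69005539448463)) (np.float64(262.0086202812214), np.float64(206.25376775173964))
(np.float64(295.0839359739181), np.float64(173.77098856520547)) (np.float64(261.78851952581624), np.float64(202.06891826116345))
```

A is confirmed at 85 mm, with the stand centre at about (615,-48) and the slot at 75.4°. Beam centre is about (431.8,-122.2), yaw 82°. Now move above the beam's middle.

```bash
python3 -m creep '[[[2,-4,0,0,0,-2.8],[4,-8,-0.5,0,0,-5.4],[5.5,-11.5,-1,0,0,-7.8],[7,-15,-1.5,0,0,-10],[8.5,-18.5,-2.2,0,0,-12.4],[10,-22,-2.8,0,0,-14.6],[11,-24,-3.2,0,0,-16],[11.37,-25.05,-3.4,0,0,-16.34],[11.37,-25.05,-3.4,0,0,-16.34],[11.37,-25.05,-3.4,0,0,-16.34],[11.37,-25.05,-3.4,0,0,-16.34],[11.37,-25.05,-3.4,0,0,-16.34],[11.37,-25.05,-3.4,0,0,-16.34],[11.37,-25.05,-3.4,0,0,-16.34],[11.37,-25.05,-3.4,0,0,-16.34],[11.37,-25.05,-3.4,0,0,-16.34],[11.37,-25.05,-3.4,0,0,-16.34]]]' 70 60; cat > s.py <<'E'
from rig import ctrl
from scipy.spatial.transform import Rotation as R
import numpy as np
s=ctrl.sense();q=s["ee_rot"];M=R.from_quat([q[1],q[2],q[3],q[0]]).as_matrix()
np.set_printoptions(precision=3,suppress=True)
print("t",s["time_s"],"pos",s["eef_pos"],"tooly",np.degrees(np.arctan2(M[1,1],M[0,1])),"z",M[:,2],"F",s["force"],"T",s["wrist_torque"],"g",s["grip_width"]*85.4,s["grip_force"],"j",s["joints"])
E
python3 s.py
```

```text
time_s: 1.52
eef_pos: [432.4, -125.7, 218.1]
ee_rot: [-0.0, 0.756, 0.655, -0.0]
force: [-0.5, 1.3, 0.0]
grip_width: 0.816
grip_force: 0.0
t 1.5167 pos [ 432.427 -125.68   218.106] tooly -8.13983393063458 z [-0. -0. -1.] F [-0.542  1.29   0.045] T [-0.008  0.006 -0.019] g 69.65691580455088 0.0 j [-0.544  0.244  1.832 -0.     1.066 -0.402]
```

```bash
python3 -m creep '[[[0,0,-1,0,0,0],[0,0,-2,0,0,0],[0,0,-3,0,0,0],[0,0,-3.7,0,0,0],[0,0,-4.1,0,0,0],[0,0,-4.1,0,0,0],[0,0,-4.1,0,0,0]]]' && python3 s.py; python3 - <<'E'
from rig import ctrl
import cv2
o=ctrl.capture("top")["image"][:,:,::-1][200:310,230:420];cv2.imwrite("pics/g1.png",cv2.resize(o,None,fx=4,fy=4))
E
```

```text
time_s: 2.1
eef_pos: [431.7, -122.4, 116.3]
ee_rot: [-0.0, 0.755, 0.656, -0.0]
force: [-0.1, 0.5, -0.3]
grip_width: 0.82
grip_force: 0.0
t 2.1 pos [ 431.685 -122.356  116.295] tooly -8.01780424937629 z [-0.001  0.001 -1.   ] F [-0.079  0.466 -0.348] T [ 0.005 -0.017  0.05 ] g 70.01408691984476 0.0 j [-0.538  0.411  1.93  -0.     0.802 -0.398]
```

View pics/g1.png

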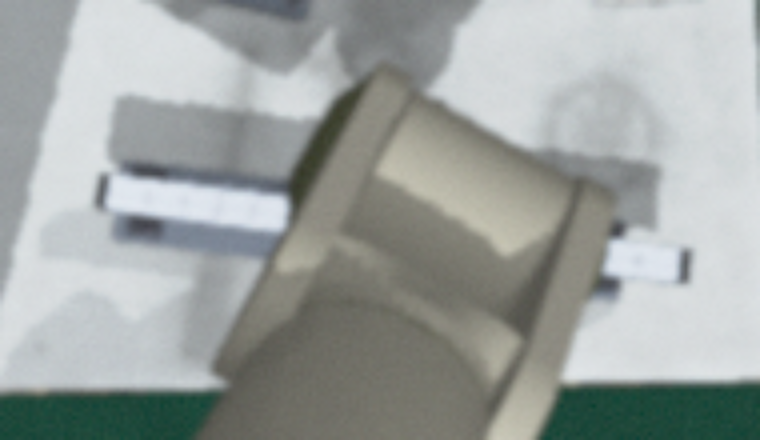

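The top view shows the arm over the middle and the beam still in place (ends at crop px (100,192) and (687,265)). Closing the gripper, then lifting slightly.

```bash
python3 -m creep '[[[0,0,0,0,0,0],[0,0,0,0,0,0],[0,0,0,0,0,0],[0,0,0,0,0,0],[0,0,0,0,0,0],[0,0,0,0,0,0],[0,0,0,0,0,0],[0,0,0,0,0,0],[0,0,0,0,0,0],[0,0,0,0,0,0]]]' 10 110 >/dev/null; python3 s.py;  python3 -m creep '[[[0,0,0.08,0,0,0],[0,0,0.16,0,0,0],[0,0,0.24,0,0,0],[0,0,0.24,0,0,0],[0,0,0.24,0,0,0],[0,0,0.24,0,0,0],[0,0,0.24,0,0,0]]]' >/dev/null; python3 s.py
```

```text
t 2.9833 pos [ 431.931 -122.45   117.01 ] tooly -8.026635917403338 z [ 0.001 -0.    -1.   ] F [-1.197  1.677  6.459] T [ 0.152  0.328 -0.068] g 18.80666547522556 107.55038022994995 j [-0.538  0.409  1.93   0.     0.802 -0.398]
t 3.5667 pos [ 431.653 -122.312  122.213] tooly -8.018546468500558 z [-0.  0. -1.] F [-0.738 -0.429 -6.021] T [ 0.503 -0.031 -0.002] g 18.655668956053137 107.41628766059875 j [-0.538  0.399  1.926  0.     0.816 -0.398]
```

```bash
for i in 1 2 3; do python3 -m creep '[[[0,0,0,0,0,0],[0,0,0,0,0,0]]]' >/dev/null; python3 s.py|grep -o "F.*g"; done
python3 - <<'E'
from rig import ctrl
import cv2
o=ctrl.capture("side")["image"][:,:,::-1][150:290,300:440];cv2.imwrite("pics/l1.png",cv2.resize(o,None,fx=4,fy=4))
E
```

```text
F [-0.003  0.131 -6.515] T [ 0.544 -0.045  0.006] g
F [ 0.254 -0.124 -6.039] T [ 0.535 -0.078  0.011] g
F [ 0.325 -0.956 -6.995] T [ 0.563 -0.078  0.008] g
```

View pics/l1.png

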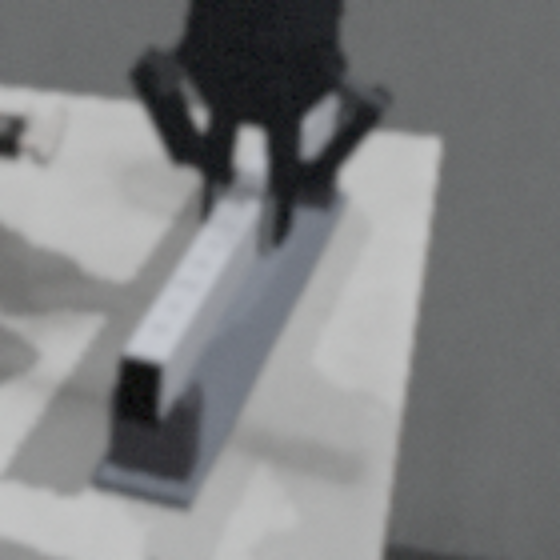

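The side view shows the beam held and roughly level, with the near cap at crop px (140,385) slightly up. The moment gives a balance point about 85 mm toward −y. Lower, open and regrip there.

```bash
python3 -m creep '[[[0,0,-0.08,0,0,0],[0,0,-0.16,0,0,0],[0,0,-0.25,0,0,0],[0,0,-0.25,0,0,0],[0,0,-0.25,0,0,0]]]' >/dev/null; python3 s.py; python3 -m creep '[[[0,0,0,0,0,0],[0,0,0,0,0,0],[0,0,0,0,0,0],[0,0,0,0,0,0],[-0.05,-0.37,0,0,0,0],[-0.16,-1.12,0,0,0,0],[-0.27,-1.92,0,0,0,0],[-0.38,-2.7,0,0,0,0],[-0.45,-3.2,0,0,0,0],[-0.47,-3.37,0,0,0,0],[-0.47,-3.37,0,0,0,0],[-0.47,-3.37,0,0,0,0],[-0.47,-3.37,0,0,0,0]]]' 50 >/dev/null;python3 s.py;  python3 -m creep '[[[0,0,0,0,0,0],[0,0,0,0,0,0],[0,0,0,0,0,0],[0,0,0,0,0,0],[0,0,0,0,0,0],[0,0,0,0,0,0],[0,0,0,0,0,0],[0,0,0,0,0,0]]]' 10 110 >/dev/null; python3 s.py;  python3 -m creep '[[[0,0,0.08,0,0,0],[0,0,0.16,0,0,0],[0,0,0.24,0,0,0],[0,0,0.28,0,0,0],[0,0,0.28,0,0,0],[0,0,0.28,0,0,0],[0,0,0.28,0,0,0],[0,0,0.28,0,0,0]]]' >/dev/null; for i in 1 2 3 4 5; do python3 -m creep '[[[0,0,0,0,0,0]]]' >/dev/null; python3 s.py|grep -o "F.*g"; done;python3 s.py
```

```text
t 4.5333 pos [ 431.849 -122.376  116.992] tooly -7.990968659716505 z [ 0. -0. -1.] F [-4.982  3.419 11.556] T [ 0.525  0.829 -0.073] g 18.375408188145176 109.35870051383972 j [-0.538  0.409  1.93  -0.     0.802 -0.398]
t 5.6167 pos [ 420.042 -205.91   116.077] tooly -7.973784223035675 z [-0.  0. -1.] F [-0.725  0.401 -0.279] T [-0.024  0.04   0.055] g 50.1302024952029 0.0 j [-0.707  0.443  1.875  0.     0.823 -0.568]
t 6.2833 pos [ 420.074 -206.213  116.416] tooly -8.003147336938275 z [ 0.  0. -1.] F [-0.655  3.449  5.119] T [ 0.464  0.131 -0.006] g 18.608076771518785 107.80792236328125 j [-0.708  0.443  1.875  0.     0.824 -0.568]
F [ 0.507 -0.051 -6.119] T [ 0.077 -0.046  0.014] g
F [-0.26   0.186 -6.194] T [-0.039 -0.002  0.008] g
F [ 0.302  0.251 -6.153] T [ 0.016 -0.033  0.027] g
F [-0.55   0.962 -6.717] T [-0.046 -0.041  0.081] g
F [-0.509 -0.35  -6.799] T [ 0.097 -0.03   0.01 ] g
t 7.3667 pos [ 420.027 -206.65   123.146] tooly -8.015655802360731 z [-0. -0. -1.] F [-0.509 -0.35  -6.799] T [ 0.097 -0.03   0.01 ] g 18.64581557411095 107.42205262184143 j [-0.708  0.431  1.87  -0.     0.84  -0.568]
```

```bash
for i in 1 2 3 4 5 6 7 8; do python3 -m creep '[[[0,0,0,0,0,0]]]' >/dev/null; python3 s.py|grep -o "F.*g"; done
python3 -m creep '[[[0,0,-0.08,0,0,0],[0,0,-0.16,0,0,0],[0,0,-0.24,0,0,0],[0,0,-0.28,0,0,0],[0,0,-0.28,0,0,0],[0,0,-0.28,0,0,0]]]' >/dev/null; python3 s.py; python3 -m creep '[[[0,0,0,0,0,0],[0,0,0,0,0,0],[0,0,0,0,0,0],[0.05,0.37,0,0,0,0],[0.12,0.85,0,0,0,0],[0.17,1.19,0,0,0,0],[0.17,1.19,0,0,0,0],[0.17,1.19,0,0,0,0],[0.17,1.19,0,0,0,0]]]' 50 >/dev/null;python3 s.py
python3 - <<'E'
from rig import ctrl
import cv2,pickle
d={n:ctrl.capture(n) for n in("top","side")};pickle.dump(d,open("c1.pkl","wb"))
E
```

```text
F [ 0.348  0.29  -5.947] T [ 0.038 -0.021 -0.018] g
F [-0.374 -0.409 -6.571] T [ 0.02  -0.057  0.001] g
F [-0.533  0.493 -5.079] T [ 0.032 -0.015  0.009] g
F [-0.134 -0.23  -6.033] T [-0.01  -0.028 -0.004] g
F [-0.032 -0.106 -5.785] T [ 0.015 -0.047 -0.009] g
F [-0.033  0.023 -5.397] T [0.072 0.004 0.011] g
F [ 1.205 -1.091 -6.068] T [ 0.012 -0.033  0.014] g
F [-0.639 -0.336 -6.7  ] T [0.084 0.023 0.015] g
t 8.5333 pos [ 419.96  -206.592  116.429] tooly -8.014182437394824 z [-0.  0. -1.] F [-3.328  1.581  2.711] T [ 0.397  0.437 -0.035] g 18.500984558339084 108.56796026229858 j [-0.708  0.443  1.875 -0.     0.824 -0.568]
t 9.2833 pos [ 424.433 -176.848  116.228] tooly -7.988896643250133 z [ 0. -0. -1.] F [-0.346 -0.545 -0.433] T [-0.016 -0.018 -0.015] g 49.73146293042066 0.0 j [-0.65   0.429  1.899 -0.     0.813 -0.511]
```

```bash
python3 -m creep '[[[0,0,0,0,0,0],[0,0,0,0,0,0],[0,0,0,0,0,0],[0,0,0,0,0,0],[0,0,0,0,0,0],[0,0,0,0,0,0],[0,0,0,0,0,0],[0,0,0,0,0,0]]]' 10 115 >/dev/null; python3 s.py;  python3 -m creep '[[[0,0,0.08,0,0,0],[0,0,0.16,0,0,0],[0,0,0.24,0,0,0],[0,0,0.28,0,0,0],[0,0,0.28,0,0,0],[0,0,0.28,0,0,0],[0,0,0.28,0,0,0],[0,0,0.28,0,0,0]]]' >/dev/null; for i in 1 2 3 4 5 6 7 8; do python3 -m creep '[[[0,0,0,0,0,0]]]' >/dev/null; python3 s.py|grep -o "F.*g"; done;python3 s.py
python3 - <<'E'
from h import *
from rig import ctrl
d=pickle.load(open("c0.pkl","rb"))
d1={n:ctrl.capture(n) for n in("top","side")};pickle.dump(d1,open("c2.pkl","wb"))
t=cv2.resize(d["top"]["image"][155:205,270:320],None,fx=8,fy=8,interpolation=cv2.INTER_CUBIC)
s=cv2.resize(d["side"]["image"][195:245,245:295],None,fx=8,fy=8,interpolation=cv2.INTER_CUBIC)
cv2.imwrite("pics/st.png",np.hstack([t,s])[:,:,::-1])
E
```

```text
t 10.05 pos [ 424.206 -177.066  116.378] tooly -8.02752106538962 z [-0. -0. -1.] F [-3.083 -0.73   5.66 ] T [-0.038  0.436 -0.063] g 18.68848468949961 112.5065267086029 j [-0.651  0.429  1.899 -0.     0.814 -0.511]
F [-0.154  0.189 -6.052] T [ 0.202 -0.049 -0.006] g
F [-0.18  -0.422 -6.073] T [ 0.194 -0.012  0.012] g
F [-0.196  0.304 -6.03 ] T [ 0.211 -0.083  0.017] g
F [-0.345 -0.184 -5.816] T [ 0.206 -0.061  0.053] g
F [-0.318  0.594 -7.132] T [ 0.212 -0.01  -0.044] g
F [-0.355  0.11  -6.09 ] T [ 0.244 -0.018 -0.022] g
F [ 0.072  0.486 -5.916] T [ 0.207 -0.06   0.024] g
F [-0.139 -0.743 -5.21 ] T [ 0.236 -0.062  0.036] g
t 11.3833 pos [ 424.271 -176.892  123.148] tooly -8.017980189122333 z [-0. -0. -1.] F [-0.139 -0.743 -5.21 ] T [ 0.236 -0.062  0.036] g 18.274608110670602 112.30385899543762 j [-0.651  0.416  1.895 -0.     0.831 -0.511]
```

View pics/st.png

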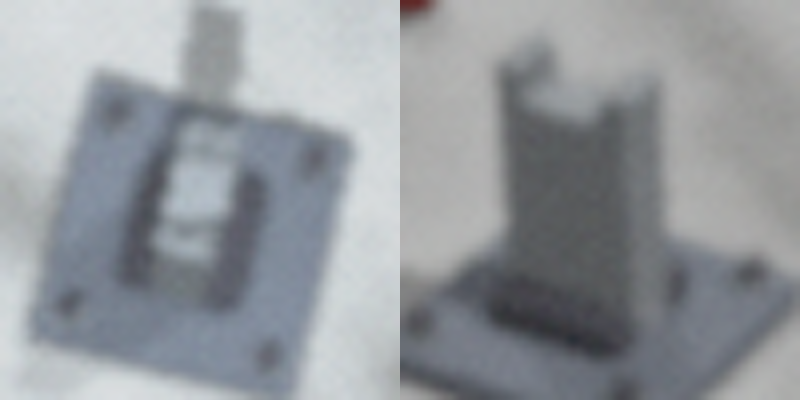

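```bash
python3 - <<'E'
from h import *
d=pickle.load(open("c0.pkl","rb"));c=d["top"];s=d["side"]
print("tri",two(c,(294.2,177.8),s,(267.4,203.4)),"top@85",ray(c,294.2,177.8,85),"side@85",ray(s,267.4,203.4,85))
P=np.array([615,-48,0.])
for z in(0,10,85):print(z,proj(c,[615,-48,z]),proj(s,[615,-48,z]))
# calibration check: known rest/beam in side vs TCP-known? beam held now
E
```

```text
tri [613.96154388 -48.1093202   84.94206155] top@85 [615.51472908 -47.78154463  85.        ] side@85 [612.25950473 -47.87621024  85.        ]
0 (np.float64(293.316082310562), np.float64(184.99769793365272)) (np.float64(267.7361621250596), np.float64(237.39406311117284))
10 (np.float64(293.42387878847495), np.float64(184.23160432114776)) (np.float64(267.5558025364178), np.float64(233.53670645110063))
85 (np.float64(294.2983450398182), np.float64(178.01690211124532)) (np.float64(266.1370749950063), np.float64(203.19433224243522))
```

Seat centre triangulates to about (614,-48), fork top at z≈85. The weight is about 6.1 N and the balance point is about 35 mm beyond the current grip. Now carry it above the stand.

```bash
python3 -m creep '[[[0,0,0.3,0,0,0],[0,0,0.8,0,0,0],[0,0,1.4,0,0,0],[0,0,1.9,0,0,0],[0.3,0.25,2.1,0,0,0],[0.9,0.74,2.1,0,0,-0.1],[1.6,1.31,2.1,0,0,-0.25],[2.4,1.97,2.1,0,0,-0.4],[3.2,2.62,2.1,0,0,-0.55],[4,3.28,2.1,0,0,-0.7],[4.8,3.94,2.1,0,0,-0.85],[5.6,4.59,2.1,0,0,-1],[6.4,5.25,2.1,0,0,-1.12],[7.1,5.82,2.1,0,0,-1.22],[7.6,6.23,2.1,0,0,-1.28],[7.85,6.44,2.1,0,0,-1.32],[7.96,6.53,2.1,0,0,-1.32],[7.96,6.53,2.1,0,0,-1.32],[7.96,6.53,2.1,0,0,-1.32],[7.96,6.53,2.1,0,0,-1.32]]]' >/dev/null; python3 s.py
python3 - <<'E'
from h import *
from rig import ctrl
d={n:ctrl.capture(n) for n in("top","side")};pickle.dump(d,open("c3.pkl","wb"))
o=np.zeros((480,800,3),np.uint8)
o[:480,:480]=cv2.resize(d["side"]["image"][150:270,190:310],None,fx=4,fy=4,interpolation=2)
o[:300,490:790]=cv2.resize(d["top"]["image"][130:230,170:320],(300,200),interpolation=2)[:200].repeat(1,0) if 0 else cv2.resize(d["top"]["image"][130:230,220:320],(300,300),interpolation=2)
cv2.imwrite("pics/c3.png",o[:,:,::-1])
E
```

```text
t 13.15 pos [622.78  -14.249 175.669] tooly -14.661654212459085 z [-0. -0. -1.] F [-0.962  0.374 -6.947] T [ 0.172 -0.    -0.011] g 18.53508444570138 112.90434837341309 j [-0.211  0.643  1.338 -0.     1.161  0.045]
```

View pics/c3.png

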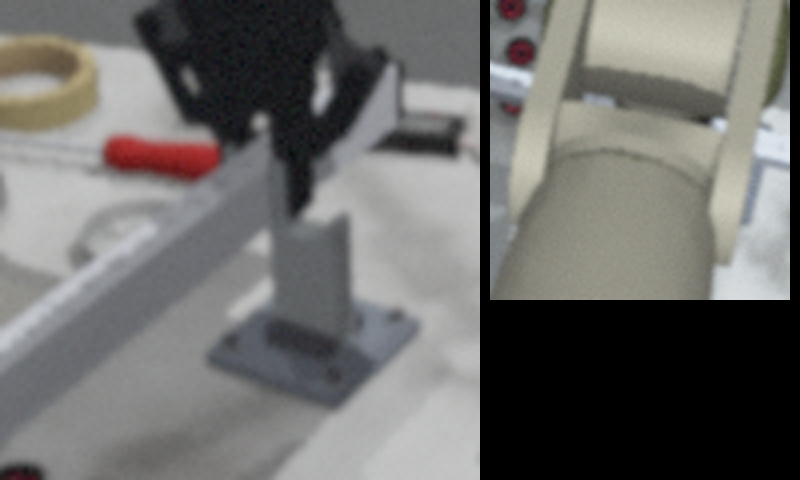

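The side crop shows the beam above the fork (fork top at crop px (315,220)) with nothing touching. I'll check the beam's lateral position by the end caps in the top view.

```bash
python3 - <<'E'
from h import *
d=pickle.load(open("c3.pkl","rb"));c=d["top"];im=c["image"].astype(int)
a=np.radians(75.35);u=np.array([np.cos(a),np.sin(a),0]);g=np.array([622.9,-14,138])
for s in(-115,225):
    p=proj(c,g+s*u);print(s,p)
    x,y=map(int,np.round(p));w=im[y-9:y+10,x-9:x+10].sum(2)//3
    print(w)
    m=w<95;v,h=np.nonzero(m)
    if len(v):
        q=(h.mean()+x-9,v.mean()+y-9);r=ray(c,*q,138)-g;print(m.sum(),q,"along",r@u,"x off",r@[u[1],-u[0],0])
E
```

```text
-115 (np.float64(330.4347789363077), np.float64(182.0453930336962))
[[215 213 215 215 215 215 213 213 213 215 213 212 213 212 216 212 211 212
  213]
 [211 212 210 214 212 212 213 214 210 210 210 212 211 212 212 215 213 212
  209]
 [211 209 209 213 211 211 206 208 209 209 212 211 211 214 212 213 212 210
  209]
 [222 220 217 215 212 210 205 202 197 199 204 209 212 210 213 212 211 213
  209]
 [226 227 226 224 221 220 210 183 165 163 186 204 210 210 208 210 211 210
  205]
 [228 228 227 227 226 224 208 163 117 126 172 198 206 205 205 204 206 208
  206]
 [226 227 227 228 229 224 200 142  95 116 170 197 204 203 202 204 204 201
  207]
 [225 226 226 225 226 223 190 129  88 129 176 198 202 204 201 204 201 202
  207]
 [226 225 227 227 227 219 183 114  96 148 187 201 201 202 201 201 199 199
  201]
 [227 227 228 227 226 217 172 107  99 155 186 201 204 202 200 199 197 195
  197]
 [222 226 227 228 225 206 152  95 106 157 192 199 198 202 195 193 191 192
  189]
 [201 212 220 221 220 187 128  85 124 167 193 197 199 191 191 192 188 182
  182]
 [167 176 182 190 184 158 102  93 142 180 193 195 193 189 18
[... 1597 characters left out ...]
96 117 179 218 225 224 219 217 216
  216]
 [217 215 217 215 213 212 206 175 124  93 140 198 222 225 220 207 193 189
  188]
 [215 216 216 213 212 212 205 179 137 108 149 199 218 219 206 184 173 170
  166]
 [216 215 215 216 214 214 213 200 175 134 133 162 181 185 172 159 153 158
  160]
 [215 215 215 213 214 216 216 215 201 169 136 119 136 140 133 126 129 137
  143]
 [214 215 214 215 217 217 218 214 217 198 168 135 122 120 115 110 110 111
  118]
 [213 214 215 216 214 216 218 217 215 213 202 178 160 149 146 135 124 114
  112]
 [217 215 217 215 215 217 217 216 212 216 211 203 196 193 187 177 169 151
  139]]
1 (np.float64(181.0), np.float64(149.0)) along 222.87112004593527 x off -6.604259333467313
```

Cap positions match the expected line to within about 1 mm. Lowering into the mouth and watching forces.

```bash
python3 -m creep '[[[0.03,0,-0.2,0,0,0],[0.03,0,-0.4,0,0,0],[0.03,0,-0.6,0,0,0],[0.03,0,-0.75,0,0,0],[0.03,0,-0.85,0,0,0],[0.03,0,-0.93,0,0,0],[0.03,0,-1.0,0,0,0],[0.03,0,-1.0,0,0,0],[0.03,0,-1.0,0,0,0]]]' >/dev/null; for i in 1 2 3; do python3 -m creep '[[[0,0,0,0,0,0]]]' >/dev/null; python3 s.py; done
```

```text
t 14.0833 pos [624.101 -13.661 150.846] tooly -14.617489571656602 z [ 0. -0. -1.] F [ 0.936 -0.935 -7.099] T [ 0.196 -0.1   -0.042] g 18.697263448688417 112.94624447822571 j [-0.209  0.674  1.355 -0.     1.113  0.046]
t 14.1667 pos [624.096 -13.662 150.853] tooly -14.618105685330555 z [ 0. -0. -1.] F [ 0.886 -0.116 -5.773] T [ 0.212 -0.076 -0.031] g 18.69861578551943 112.94703483581543 j [-0.209  0.674  1.355  0.     1.113  0.046]
t 14.25 pos [624.08  -13.641 150.831] tooly -14.616864367949498 z [ 0. -0. -1.] F [-0.369 -0.963 -6.703] T [ 0.21  -0.081 -0.016] g 18.77611569047296 112.94739961624146 j [-0.209  0.674  1.355  0.     1.113  0.046]
```

```bash
python3 -m creep '[[[0,0,-0.04,0,0,0],[0,0,-0.08,0,0,0],[0,0,-0.1,0,0,0],[0,0,-0.1,0,0,0]]]' >/dev/null; python3 s.py; for i in 1 2 3; do  python3 -m creep '[[[0,0,-0.02,0,0,0],[0,0,-0.02,0,0,0]]]'>/dev/null; python3 s.py|grep -o "t .*g"; done
```

```text
t 14.5833 pos [623.933 -13.641 147.915] tooly -14.620227911672124 z [-0.  0. -1.] F [ 0.485 -0.387 -5.106] T [ 0.222 -0.069  0.002] g 18.68331757269974 112.94601202011108 j [-0.209  0.678  1.357 -0.     1.108  0.046]
t 14.75 pos [624.001 -13.632 147.568] tooly -14.619076788809071 z [-0.  0. -1.] F [-0.287  0.172 -7.029] T [ 0.195 -0.058  0.012] g
t 14.9167 pos [624.005 -13.64  147.079] tooly -14.617586488612965 z [-0.  0. -1.] F [-0.209  0.381 -6.876] T [ 0.2   -0.099 -0.018] g
t 15.0833 pos [624.004 -13.64  146.574] tooly -14.617274509439392 z [-0.  0. -1.] F [-0.15   0.025 -6.026] T [ 0.246 -0.056 -0.041] g
```

```bash
for i in 1 2 3 4; do  python3 -m creep '[[[0,0,-0.02,0,0,0],[0,0,-0.02,0,0,0]]]'>/dev/null; python3 s.py|grep -o "t .*g"; done
```

```text
t 15.25 pos [624.049 -13.61  146.48 ] tooly -14.616324443815472 z [ 0. -0. -1.] F [ 0.26   0.88  -3.364] T [ 0.16   0.198 -0.061] g
t 15.4167 pos [624.083 -13.588 146.392] tooly -14.612799633961027 z [ 0. -0. -1.] F [-2.754  2.073  3.24 ] T [ 0.129  0.611 -0.125] g
t 15.5833 pos [624.11  -13.543 146.325] tooly -14.613151278425562 z [ 0.001 -0.    -1.   ] F [-5.298  2.014  6.364] T [ 0.146  0.949 -0.202] g
t 15.75 pos [624.128 -13.534 146.258] tooly -14.610843146089575 z [ 0.001 -0.    -1.   ] F [-6.769  2.879 10.791] T [ 0.071  1.265 -0.217] g
```

Seated at TCP z≈146.4. Back off to near-zero load, ease the grip, then open.

```bash
python3 -m creep '[[[0,0,0.045,0,0,0],[0,0,0.045,0,0,0],[0,0,0.045,0,0,0]]]'>/dev/null; python3 s.py|grep -o "t .*g";python3 -m creep '[[[0,0,0,0,0,0],[0,0,0,0,0,0],[0,0,0,0,0,0],[0,0,0,0,0,0]]]' - 25 >/dev/null; python3 s.py|grep -o "t .*j";  python3 -m creep '[[[0,0,0,0,0,0],[0,0,0,0,0,0],[0,0,0,0,0,0]]]' 26 25 >/dev/null; python3 s.py|grep -o "t .*j"
python3 - <<'E'
from h import *
from rig import ctrl
d=ctrl.capture("side");im=d["image"];np.save("c5.npy",im)
cv2.imwrite("pics/c5.png",cv2.resize(im[130:280,180:330],None,fx=4,fy=4,interpolation=2)[:,:,::-1])
E
```

```text
t 16.0 pos [624.163 -13.605 146.338] tooly -14.616457167667352 z [ 0.001 -0.    -1.   ] F [-3.258  1.683  6.091] T [ 0.165  0.731 -0.169] g
t 16.3333 pos [624.18  -13.595 146.343] tooly -14.616599965647055 z [ 0.001 -0.    -1.   ] F [-4.225  2.25   5.118] T [ 0.146  0.746 -0.108] g 18.627982011718373 114.30950045585632 j
t 16.5833 pos [624.222 -13.787 145.652] tooly -14.61689864136399 z [ 0.001 -0.    -1.   ] F [ 0.519 -0.513 -0.153] T [-0.046 -0.064 -0.011] g 25.676023038548028 0.0 j
```

View pics/c5.png

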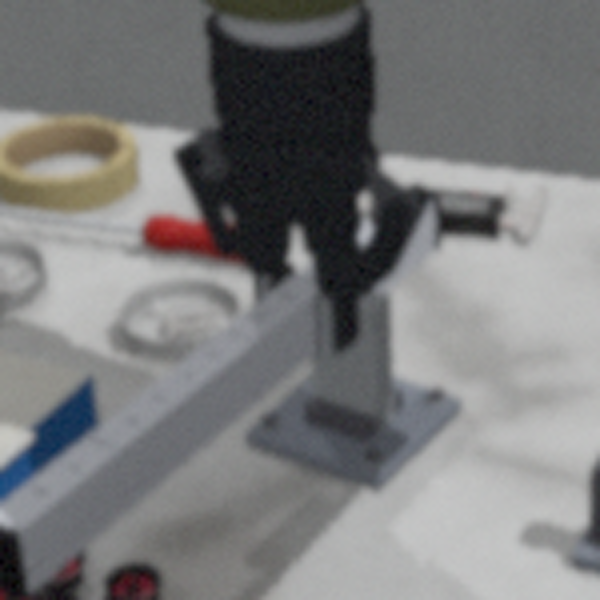

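Fingers are open and the beam sits in the fork (near cap at crop px (15,555)). I'll check numerically that it doesn't drift over time.

```bash
python3 -m creep '[[[0,0,0,0,0,0],[0,0,0,0,0,0],[0,0,0,0,0,0],[0,0,0,0,0,0],[0,0,0,0,0,0],[0,0,0,0,0,0],[0,0,0,0,0,0],[0,0,0,0,0,0],[0,0,0,0,0,0],[0,0,0,0,0,0],[0,0,0,0,0,0],[0,0,0,0,0,0]]]' >/dev/null; python3 s.py|grep -o "t .*j"
python3 - <<'E'
from h import *
from rig import ctrl
a=np.load("c5.npy");b=ctrl.capture("side");im=b["image"]
w=(slice(240,300),slice(165,260))
for m in (0,):
    p=cv2.phaseCorrelate(a[w].mean(2).astype(np.float64),im[w].mean(2).astype(np.float64));print("shift",p)
k=lambda i:[(lambda v,h:(len(v),h.mean()+165,v.mean()+250))(*np.nonzero(i[250:285,165:190].mean(2)<60))]
print(k(a),k(im))
al=np.radians(75.35);u=np.array([np.cos(al),np.sin(al),0])
for dz in(-9,0,9):print(dz,proj(b,np.array([624,-13.6,92])+225*u+[0,0,dz]))
E
```

```text
t 17.6333 pos [624.017 -13.671 145.773] tooly -14.618561267945948 z [-0. -0. -1.] F [0.171 0.344 0.439] T [-0.003 -0.027 -0.02 ] g 25.47483222817072 0.0 j
shift ((0.03150841644720259, 0.16850337322662412), 0.9888094983169904)
[(421, np.float64(175.5771971496437), np.float64(272.12589073634206))] [(413, np.float64(175.45762711864407), np.float64(272.19612590799034))]
-9 (np.float64(180.03704502144154), np.float64(275.69756356045525))
0 (np.float64(179.26098544102814), np.float64(271.4305849680273))
9 (np.float64(178.47486136497204), np.float64(267.10826914565644))
```

Stable and level. Open wide and retreat straight up.

```bash
python3 -m creep '[[[0,0,0,0,0,0],[0,0,0,0,0,0],[0,0,0,0,0,0],[0,0,0.2,0,0,0],[0,0,0.5,0,0,0],[0,0,1,0,0,0],[0,0,1.8,0,0,0],[0,0,2.6,0,0,0],[0,0,3.4,0,0,0],[0,0,4,0,0,0],[0,0,4.4,0,0,0],[0,0,4.5,0,0,0],[0,0,4.5,0,0,0],[0,0,4.5,0,0,0],[0,0,4.5,0,0,0],[0,0,4.5,0,0,0],[0,0,4.5,0,0,0]]]' 55 >/dev/null; python3 s.py|grep -o "t .*j"
python3 - <<'E'
from h import *
from rig import ctrl
a=np.load("c5.npy");b=ctrl.capture("side");im=b["image"]
w=(slice(240,300),slice(165,230))
print(cv2.phaseCorrelate(a[w].mean(2).astype(np.float64),im[w].mean(2).astype(np.float64)))
v,h=np.nonzero(im[250:285,165:190].mean(2)<60);print(len(v),h.mean()+165,v.mean()+250)
E
```

```text
t 19.1 pos [623.911 -13.647 257.583] tooly -14.61997690906502 z [-0.001  0.    -1.   ] F [ 0.09   0.36  -0.289] T [-0.013  0.003 -0.03 ] g 55.10692855830972 0.0 j
((-0.03500331684838187, 0.22174086893513234), 0.9443417565173172)
427 175.2552693208431 272.0632318501171
```

The beam hasn't moved and stays level with the gripper clear. Handing in.

```bash
python3 -c "
from rig import ctrl
print(ctrl.finish_job())"
```

```text
the job is handed in; nothing more can be done
None
```

The beam's balance point is about 90 mm from its middle, on the −y side. The beam now rests level and released in the 85 mm stand's fork, with the gripper clear, and the job was handed in at about 19 s (the hand-in returned no verdict).

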